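# Open the hold-down arm of a silver-burnishing tumbler and hold it up

### The arm

A 6-joint arm with a two-finger parallel gripper is mounted at the origin on the work surface. World frame = base frame: x ahead of the robot, y to its left, z up, the work surface at z = 0. Lengths are in m, angles in rad, forces in N, time in s.
With the tool pointing down it reaches from about 0.35 to 0.85 m from the base axis. Payload 8.1 kg.
Tool frame: the origin (TCP) lies at the centre of the arm's flange, where the gripper is bolted on; the fingertips stand 186 mm ahead of it and the grasp point (between the pads) lies 167 mm ahead of it; z points along the fingers, y is the line along which they close (so a half turn about z gives the same grasp; the last joint's range is limited). The gripper opens to 93 mm and grips with 3 to 60 N. Pads are 15 mm wide; open, the fingers measure 128 mm over their backs; the gripper's body (75 mm by 188 mm) begins 65 mm behind the grasp point.
Start: joints at [1.205, 0.13, 1.488, -0, 1.523, -0.085], TCP at [0.166, 0.577, 0.405] pointing down, gripper open.
Joint ranges: [-2.96, 2.96], [-0.89, 2.26], [0.02, 2.5], [-1.34, 4.48], [0, 2.73], [-2.66, 2.66]. Speed limits (rad/s): [2.39, 2.39, 2.79, 3.14, 3.14, 3.14].

### API

Orientations are given as a rotation vector (axis times angle).
In Python, from plant import read_state, read_camera, camera_params, robot gives the robot as it stands.
- The arm moves only by the tool carry_out, never from a script. Its argument "targets" is a list of rows, each an object of numbers: "hand": the opening in per cent of the stroke, from 0 (shut) to 100 (fully open); "x", "y", "z": the shift along the tool's x, y, z in m; "ax", "ay", "az": the turn, a rotation vector about the tool's x, y, z in rad. In form: [{"hand": .., "x": .., "y": .., "z": .., "ax": .., "ay": .., "az": ..}, ...]. A call has 1 to 8 rows; each row is the pose to reach, as a shift and turn from the pose commanded when the call began, along the tool's axes at that moment; what a row does not reach only later rows make up. A row lasts 1/8 s, in which the tool goes at most 62.5 mm and 10.7 degrees, less where a joint would pass 70% of its speed; a pose out of reach is approached as far as the arm can. A call with a gripper value outside its range is refused whole. The fingers move at their own pace and stop on an object; "newtons" is the grip in N (left out, the last holds). Time passes only in rows, so rows that repeat a pose let the fingers close. It gives the time, the measured TCP pose, the force, the opening and the grip force at its end, in the units of the state.
- read_state(): the state, without advancing time (a new reading comes with each control period).
- read_camera(name): name is "scene" or "top" or "wrist"; returns (picture, depth): 480x640x3 uint8, blue, green, red; 480x640 float32, m along the optical axis (not along the pixel's ray), 0 where there is no reading.
- camera_params(name): a dict with "fx", "fy", "cx", "cy" (pixels), "position" and "rotation" of the camera in the world. Camera axes: x right, y up, looking along -z (the intrinsics and any distortion apply to the point x, -y, -z); pixel columns grow to the right and rows downward; lengths in m; the calibration is good to about 2 mm. A picture is of the moment at which its call begins: read the wrist's pose just before it. camera_params takes no time and is no camera call; for the wrist camera it gives the pose at the moment of the call.
- robot.close_job(): hands the job in; it is judged then, once.
The state is a dict: "t": time; "q": joint angles; "dq": joint speeds; "joint_torque": joint torques, N m; "tool_pos": TCP position; "orientation": TCP orientation; "force": force on the tool from outside, world axes, zero at the start; "wrist_torque": the same for the moment, N m; "opening": finger opening in m; "gripper_force": force on a finger pad.
Only numpy, scipy, OpenCV 4.12 (cv2) and the standard library are available. Lean on these libraries where they do the work, as an engineer would, in place of code of your own. Each camera call takes 0.05 s, during which the arm holds its last target. There are 200 camera calls.

### The job

The silver rings in the barrel tumbler are burnished. Press the red stop button fully down and let it come back up, then pull the yellow-tabbed spring latch sideways until it frees the ball, lift the hold-down arm off its ball and finish while still holding the arm up, its free end about 10 cm above the ball, so that the barrel can be slid out. Do not press the green start button, and leave the barrel on its rollers and the other things on the bench where they are.

Things in the scene. Friction and masses are not known exactly. Their poses are not given: they have to be found in the camera images.
- tumbler: Green bench barrel tumbler, fixed. Origin at bench level under its base (180 mm deep, y -175 to +190); x to its rear, y along it to the motor housing (y 70 to 190, 160 deep, top z 110). Two rollers along y carry the black barrel; the hold-down arm (20 wide, z 167 to 179) runs along y above it from the hinge to a coupler cap on a 32 mm ball on a post at (0, -135, 157) mm.
- stop_button_top (a point): Middle of the top of the red stop button (32 mm across, 6 mm travel, yellow collar 48 mm across), on top of the motor housing at its front edge; in the tumbler's frame (-42, 146, 128) mm. Pressed straight down; z up.
- stop_button (a joint): Travel of the red stop button, m: 0 up, 0.006 fully down (about 5 N); its spring brings it back.
- start_button (a joint): Travel of the green start button (26 mm across), m: 0 up, 0.006 down. It stands on the same housing 84 mm behind the red one, at (42, 146, 128) mm in the tumbler's frame. Not to be pressed.
- holddown: The hinged hold-down arm with its coupler cap and latch. Origin in the middle of its hinge axis, between two dark cheeks (up to z 189 mm) on the motor housing, at (0, 85, 173) mm in the tumbler's frame. x is the hinge axis, y points back along the arm (the coupler lies at y = -220 mm); axes as the tumbler's when the arm is down.
- lift_angle (a joint): Angle of the hold-down arm, rad: 0 down with its coupler on the ball, grows as the free end rises (to 1.5). The ball is 220 mm from the hinge axis, so 0.47 rad is 100 mm of rise. The hinge is free: the arm (0.6 kg in all, about 4 N to lift at the coupler) falls back if let go.
- coupler (a point): Centre of the ball socket in the steel coupler cap on the arm's free end; the cap (44 x 50 mm, 32 high) drops over the ball and carries the latch. At the ball's centre when down; cap top 22 mm above it. Axes as the arm's: y towards the hinge, x along the hinge axis.
- latch (a joint): Travel of the coupler's spring latch, m: 0 shut, claw under the ball, arm locked down; grows to 0.013 (stop) as it is pulled sideways across the arm towards -x of the coupler (the tumbler's front). Clear of the ball from about 0.008. The spring takes 4 N to start, 10 N at the stop, and shuts the latch when let go: keep it pulled until the cap is 40 mm up.
- latch_grip (a point): Middle of the latch's yellow upright tab, moving with the latch: tab 12 mm thick (coupler's x), 24 long (y), 40 high, on the dark yoke plate over the cap; this point is 22 mm above that plate, 18 below the tab's top, 48 above the ball's centre, straight over the ball when shut. Axes as the coupler's. Pulling the tab draws the latch, raising it lifts the arm.
- barrel: Black rubber barrel, 90 mm across, 110 mm long, lying loose on the rollers with its axis along the tumbler's y; origin at its centre. The arm's idler wheel stands 2 mm above it.
- ring_tin: Blue open tin of silver rings, 170 mm across, 65 mm high, behind the tumbler; origin at the centre of its underside.
- dish: White china dish, 90 mm across, 16 mm high, in front of the tumbler; origin under its centre.
- crucible: Terracotta crucible bowl, 80 mm across, 32 mm high, beyond the coupler end of the tumbler; origin under its centre.
- pickle_bottle: Green bottle with a yellow label, 60 mm across, 170 mm high, behind the motor housing; origin under its centre.
- pliers: Pliers with red handles lying on the bench, about 165 mm long and 14 mm high, in front of the tumbler; origin near the pivot, at bench level.
- flat_file: Flat file with a wooden handle, 200 mm long, lying on the black soldering board (170 x 200 x 18 mm, beyond the motor housing); origin on its underside near the middle.

How it is judged:
By the outcome, as a careful person would: the job done as asked, in the order asked, and still so for the second after the job is handed in, while the arm keeps its last pose, push and grip.
It also fails if it takes over 51 s, if anything falls off the work surface, if the arm or the gripper's body presses on something with over 40 N, if the wrist force passes 120 N, or if a joint passes its speed limit or range.

## Working session

There is one attempt and no reset: what is moved stays moved. The work goes in short steps, Python scripts to look and compute and a tool call to move; the robot and the scene stay as the last step left them, time stands still between calls to the robot, and variables do not carry over. Pictures are saved under pics/ and viewed, at most 10 in all, crops included, and the job is handed in when it is done.

Besides the shell and the picture viewer there is one more tool, called after "Emit:" by a JSON object that holds its "method" and its "body", one argument or row to a line. carry_out: Moves the arm, as the interface text tells. Its arguments: {"type":"object","properties":{"targets":{"type":"array","items":{"type":"object","properties":{"hand":{"type":"number"},"x":{"type":"number"},"y":{"type":"number"},"z":{"type":"number"},"ax":{"type":"number"},"ay":{"type":"number"},"az":{"type":"number"}}}},"newtons":{"type":"number"}},"required":["targets"]}

```bash
mkdir -p pics
cat > h.py <<'E'
import numpy as np, cv2
from scipy.spatial.transform import Rotation as R
from plant import read_state, read_camera, camera_params, robot
def shot(n,f):
    p=camera_params(n); im,d=read_camera(n); cv2.imwrite(f'pics/{f}.png',im); np.savez(f'pics/{f}.npz',d=d,im=im,**{k:np.array(v) for k,v in p.items()})
    return im,d,p
def load(f): return np.load(f'pics/{f}.npz')
def pt(z,u,v,d=None):
    d=z['d'][int(v),int(u)] if d is None else d
    c=np.array([(u-z['cx'])/z['fx']*d,-(v-z['cy'])/z['fy']*d,-d])
    return z['position']+z['rotation']@c
E
ls
python3 - <<'E'
from h import *
for n in('scene','top'):
    im,d,p=shot(n,n+'1'); print(n,p)
s=read_state(); print(s)
E
```

```text
h.py
pics
scene {'fx': 470.70978460388795, 'fy': 470.70978460388795, 'cx': 321.86012892964214, 'cy': 238.67537054668162, 'position': array([0.96078971, 0.71164685, 1.06255889]), 'rotation': array([0.22654714, 0.86641645, 2.47139359])}
top {'fx': 470.11490034232446, 'fy': 470.11490034232446, 'cx': 318.34093132672064, 'cy': 234.41461856800456, 'position': array([0.3928497, 0.0936416, 1.0892227]), 'rotation': array([ 0.15304808, -0.15248366, -1.55129622])}
{'t': 0.1, 'q': array([ 1.20460988e+00,  1.31084499e-01,  1.48918005e+00, -1.01551112e-05,
        1.52300646e+00, -8.54167544e-02]), 'dq': array([-0.00052905, -0.00063911, -0.00380025,  0.00030571, -0.00017261,
       -0.00015232]), 'joint_torque': array([ 9.20617495e-04, -5.61346328e+01, -4.93096089e+01,  7.70181860e-02,
        2.92386278e-02, -7.29585122e-05]), 'tool_pos': array([0.16617171, 0.57631138, 0.40378746]), 'orientation': array([-4.39532682e-01, -3.11032314e+00,  2.57269790e-03]), 'force': array([-0.33901795, -0.37448011,  0.12767557]), 'wrist_torque': array([-0.00692964,  0.01603231,  0.00335207]), 'gripper_force': 0.0, 'opening': 0.09349148472040171}
```

Rotations are rotation vectors; the helper needs conversion.

```bash
sed -i "s/z\['rotation'\]@c/R.from_rotvec(z['rotation']).apply(c)/" h.py
```

```text
(no output)
```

View pics/scene1.png

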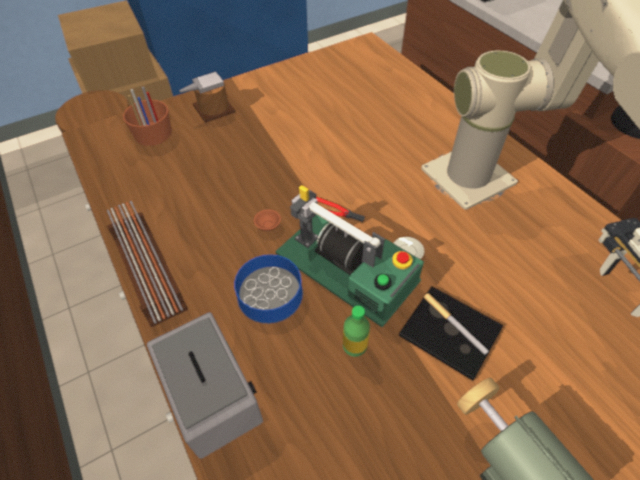

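View pics/top1.png

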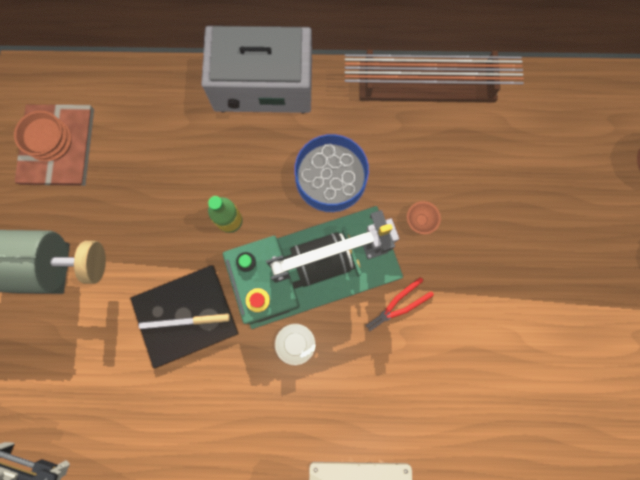

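The scene view shows the tumbler with its coupler on the far side. In the top view the red stop is at about (257,300), the green start at (246,261), and the yellow tab at (386,229).

Run:
```python
from h import *
t=load('top1'); s=load('scene1')
a=cv2.resize(t['im'][190:340,215:415],None,fx=4,fy=4,interpolation=cv2.INTER_CUBIC); cv2.imwrite('pics/c1.png',a)
def cent(z,lo,hi,box,n):
    h=cv2.cvtColor(z['im'],cv2.COLOR_BGR2HSV); m=cv2.inRange(h,lo,hi); k=np.zeros_like(m); x0,y0,x1,y1=box; k[y0:y1,x0:x1]=1; m=m*k
    v,u=np.nonzero(m); d=z['d'][v,u]; P=np.array([pt(z,a,b) for a,b in zip(u,v)])
    print(n,len(u),u.mean(),v.mean(),P.mean(0).round(4),np.median(P,0).round(4),P.min(0).round(3),P.max(0).round(3))
for lo in [(0,150,90)]: 
    cent(t,lo,(9,255,255),(240,280,275,320),'red top'); cent(s,lo,(6,255,255),(385,240,420,275),'red scene')
cent(t,(50,150,130),(75,255,255),(232,248,260,275),'green top'); cent(s,(50,150,130),(75,255,255),(370,270,395,292),'green scene')
cent(t,(22,150,120),(35,255,255),(370,215,405,245),'tab top'); cent(s,(22,150,120),(35,255,255),(290,180,320,210),'tab scene')
```

```text
red top 158 256.6455696202532 299.7721518987342 [0.4448 0.2165 0.1435] [0.4451 0.2176 0.1313] [0.393 0.094 0.127] [0.459 0.232 1.089]
red scene 93 402.505376344086 257.06451612903226 [0.4489 0.2239 0.1308] [0.4487 0.2242 0.1304] [0.435 0.209 0.125] [0.463 0.237 0.135]<stdin>:7: RuntimeWarning: Mean of empty slice.
  ret = ret.dtype.type(ret / rcount)
  return _methods._mean(a, axis=axis, dtype=dtype,
Traceback (most recent call last):
ValueError: zero-size array to reduction operation minimum which has no identity
```

View pics/c1.png

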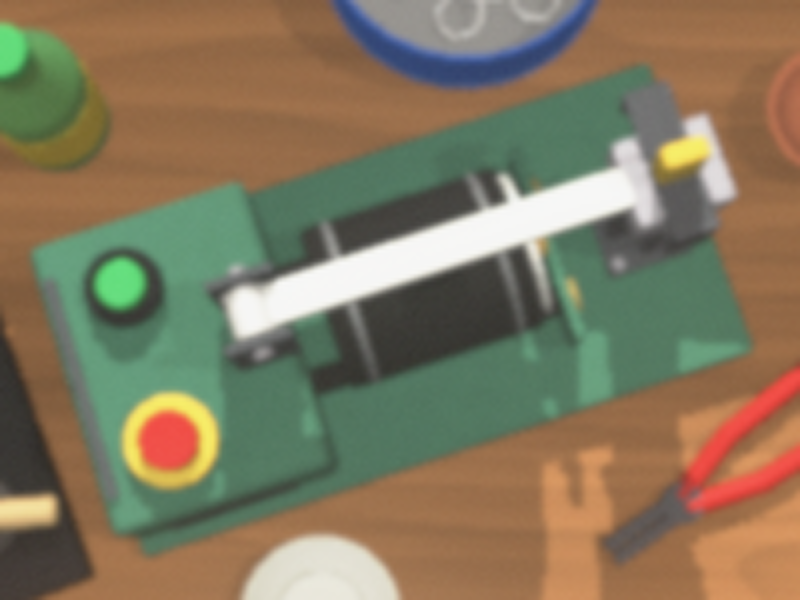

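The enlarged crop gives the red button at (257.5,300), green at (245,261), and the tab top's middle at about (386.5,228). I'll intersect those pixel rays with the known heights and fit the tumbler's pose.

```bash
cat >> h.py <<'E'
def ray(z,u,v,h):
    a=pt(z,u,v,1.0)-z['position']; return z['position']+a*(h-z['position'][2])/a[2]
def cent(z,lo,hi,box):
    h=cv2.cvtColor(z['im'],cv2.COLOR_BGR2HSV); m=cv2.inRange(h,lo,hi); x0,y0,x1,y1=box; k=np.zeros_like(m); k[y0:y1,x0:x1]=1; v,u=np.nonzero(m*k)
    if not len(u): return None
    return len(u),u.mean(),v.mean(),np.median([pt(z,a,b) for a,b in zip(u,v)],0).round(4)
E
python3 - <<'E'
from h import *
t=load('top1'); s=load('scene1')
for n,z,u,v,h in [('red',t,257.2,299.9,.128),('red s',s,402.5,257,.128),('green',t,245,260.8,.128),('tabtop',t,386.3,228.3,.223)]:
    print(n,ray(z,u,v,h).round(4),pt(z,u,v).round(4))
for z,b in((t,(232,248,260,275)),(s,(370,270,395,292))): print(cent(z,(50,110,110),(80,255,255),b))
for z,b in((t,(370,215,405,245)),(s,(290,180,320,210))): print(cent(z,(20,130,100),(38,255,255),b))
# fit tumbler from red, green, tab
M=np.array([[-.042,.146],[.042,.146],[0,-.135]])
for dz in (0,):
    W=np.array([ray(t,257.2,299.9,.128),ray(t,245,260.8,.128),ray(t,386.3,228.3,.223)])[:,:2]
    mc,wc=M.mean(0),W.mean(0); A=M-mc;B=W-wc
    th=np.arctan2((A[:,0]*B[:,1]-A[:,1]*B[:,0]).sum(),(A*B).sum()); c,s_=np.cos(th),np.sin(th); Q=np.array([[c,-s_],[s_,c]])
    o=wc-Q@mc; print('yaw',th,'origin',o,'resid mm',((A@Q.T-B)*1e3).round(1).tolist())
    print('pred red',o+Q@M[0],'ball',o+Q@M[2])
E
```

```text
red [0.4455 0.2174 0.128 ] [0.4454 0.2172 0.1294]
red s [0.4473 0.2223 0.128 ] [0.4484 0.2234 0.1301]
green [0.5251 0.2457 0.128 ] [0.525  0.2456 0.1285]
tabtop [ 0.5774 -0.0326  0.223 ] [ 0.577  -0.0324  0.2248]
(140, np.float64(244.62142857142857), np.float64(260.50714285714287), array([0.5255, 0.2459, 0.1311]))
(102, np.float64(382.45098039215685), np.float64(279.0), array([0.5283, 0.2507, 0.13  ]))
(87, np.float64(384.35632183908046), np.float64(229.13793103448276), array([ 0.5762, -0.0299,  0.2214]))
(127, np.float64(303.59842519685037), np.float64(192.64566929133858), array([ 0.5822, -0.0262,  0.208 ]))
yaw 0.33597703002991464 origin [0.5332509 0.0940831] resid mm [[-0.0, 0.7], [-0.3, 0.1], [0.3, -0.7]]
pred red [0.44546419 0.21807299] ball [ 0.57775929 -0.03336887]
```

```bash
cat >> h.py <<'E'
TH=0.336
EX=np.array([np.cos(TH),np.sin(TH),0]); EY=np.array([-np.sin(TH),np.cos(TH),0])
RD=np.column_stack([np.cross(EX,[0,0,-1]),EX,[0,0,-1]])   # tool down, tool y along tumbler x
def plan(p,Rt=None,cmd=None):
    "shift/turn in tool axes from cmd=(pos,Rot matrix) (default measured)"
    s=read_state(); P,R0=(s['tool_pos'],R.from_rotvec(s['orientation']).as_matrix()) if cmd is None else cmd
    Rt=R0 if Rt is None else Rt
    print('shift',(R0.T@(np.array(p)-P)).round(4),'turn',R.from_matrix(R0.T@Rt).as_rotvec().round(4),'t',s['t'])
E
python3 - <<'E'
from h import *
print(RD); plan([.446,.219,.405],RD)
s=read_state(); print(R.from_rotvec(s['orientation']).as_matrix().round(3))
E
```

```text
[[-0.32971342  0.94408107  0.        ]
 [ 0.94408107  0.32971342  0.        ]
 [ 0.          0.         -1.        ]]
shift [-0.3679 -0.2658 -0.0008] turn [-1.60e-03  7.00e-04  9.54e-01] t 0.1
[[-0.961  0.277 -0.001]
 [ 0.277  0.961 -0.002]
 [ 0.    -0.002 -1.   ]]
```

Emit:
{"method": "carry_out", "body": {
  "targets": [
    {"hand": 0,"x": -0.045,"y": -0.033,"z": 0,"az": 0.12},
    {"hand": 0,"x": -0.09,"y": -0.066,"z": 0,"az": 0.24},
    {"hand": 0,"x": -0.138,"y": -0.1,"z": 0,"az": 0.36},
    {"hand": 0,"x": -0.186,"y": -0.135,"z": 0,"az": 0.48},
    {"hand": 0,"x": -0.234,"y": -0.169,"z": 0,"az": 0.6},
    {"hand": 0,"x": -0.282,"y": -0.204,"z": 0,"az": 0.72},
    {"hand": 0,"x": -0.33,"y": -0.238,"z": 0,"az": 0.84},
    {"hand": 0,"x": -0.368,"y": -0.266,"z": -0.001,"az": 0.954}
  ]
}}

```text
schema error: expected keys hand, x, y, z, ax, ay, az
```

Run:
```python
from h import *
s=read_state(); im,d,p=shot('wrist','w1'); print(s['tool_pos'],s['opening'],s['t'],p['position'],s['dq'].round(3))
z=load('w1'); h=cv2.cvtColor(im,cv2.COLOR_BGR2HSV)
print(cent(z,(0,150,90),(9,255,255),(0,0,640,480)),cent(z,(22,130,100),(38,255,255),(0,0,640,480)))
plan([.446,.219,.405],RD)
```

```text
[0.16617171 0.57631138 0.40378746] 0.09349148472040171 0.1 [0.09289281 0.59710594 0.38411714] [-0.001 -0.001 -0.004  0.    -0.    -0.   ]
(1, np.float64(504.0), np.float64(322.0), array([0.1487, 0.6314, 0.3055])) (38, np.float64(191.02631578947367), np.float64(443.5), array([0.4071, 0.3324, 0.0336]))
shift [-0.3679 -0.2658 -0.0007] turn [-1.300e-03  6.000e-04  9.539e-01] t 0.15
```

View pics/w1.png

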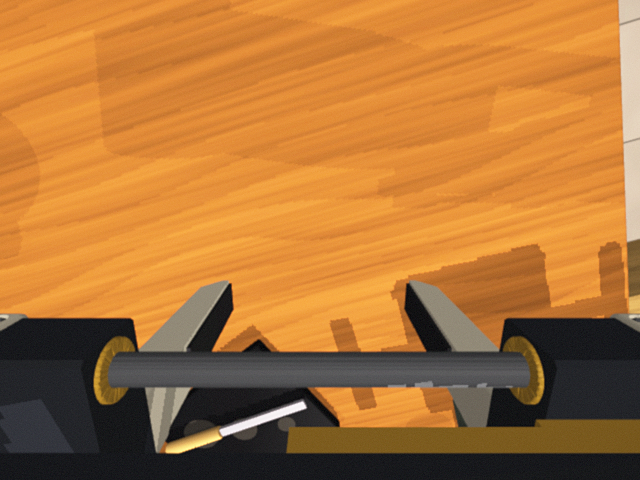

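The rows need every key. The wrist view shows the bench and the two fingers, with tips near (230,285) and (410,285). The camera sits on the tool's +x side.

Emit:
{"method": "carry_out", "body": {
  "targets": [
    {"hand": 0,"x": -0.045,"y": -0.033,"z": 0,"ax": 0,"ay": 0,"az": 0.12},
    {"hand": 0,"x": -0.09,"y": -0.066,"z": 0,"ax": 0,"ay": 0,"az": 0.24},
    {"hand": 0,"x": -0.138,"y": -0.1,"z": 0,"ax": 0,"ay": 0,"az": 0.36},
    {"hand": 0,"x": -0.186,"y": -0.135,"z": 0,"ax": 0,"ay": 0,"az": 0.48},
    {"hand": 0,"x": -0.234,"y": -0.169,"z": 0,"ax": 0,"ay": 0,"az": 0.6},
    {"hand": 0,"x": -0.282,"y": -0.204,"z": 0,"ax": 0,"ay": 0,"az": 0.72},
    {"hand": 0,"x": -0.33,"y": -0.238,"z": 0,"ax": 0,"ay": 0,"az": 0.84},
    {"hand": 0,"x": -0.368,"y": -0.266,"z": -0.001,"ax": 0,"ay": 0,"az": 0.954}
  ]
}}

```text
t: 1.15
tool_pos: [0.4471, 0.2169, 0.4055]
orientation: [1.825, 2.557, -0.0]
force: [-0.3, 0.6, -0.5]
opening: 0.0175
gripper_force: 0.0
```

Run:
```python
from h import *
s=read_state(); im,d,p=shot('wrist','w2'); print(s['tool_pos'],s['opening'],s['t'],p['position'],s['dq'].round(3))
z=load('w2')
print(cent(z,(0,150,90),(9,255,255),(0,0,640,480)),cent(z,(22,130,100),(38,255,255),(0,0,640,480)))
plan([.446,.219,.405],RD)
```

```text
[0.44707591 0.21691151 0.40551842] 0.017547076776063136 1.15 [0.42308795 0.28957846 0.38582833] [-0.731  0.166 -0.165  0.007 -0.002  0.175]
(808, np.float64(319.73267326732673), np.float64(247.73267326732673), array([0.4492, 0.2172, 0.1323])) (14199, np.float64(262.6320867666737), np.float64(219.49524614409466), array([0.2809, 0.2286, 0.0008]))
shift [ 0.0062 -0.0015  0.0006] turn [ 0.0006  0.0033 -0.0128] t 1.2
```

View pics/w2.png

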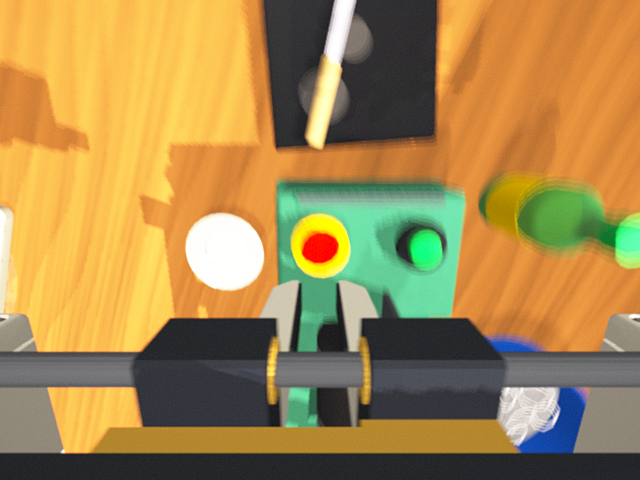

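The wrist view shows the red button at (320,247) and green at (425,250), with the fingers still closing. The arm was still moving, so I'll let it settle and measure again.

Emit:
{"method": "carry_out", "body": {
  "targets": [
    {"hand": 0,"x": 0,"y": 0,"z": 0,"ax": 0,"ay": 0,"az": 0},
    {"hand": 0,"x": 0,"y": 0,"z": 0,"ax": 0,"ay": 0,"az": 0},
    {"hand": 0,"x": 0,"y": 0,"z": 0,"ax": 0,"ay": 0,"az": 0}
  ]
}}

```text
t: 1.58
tool_pos: [0.4455, 0.22, 0.4056]
orientation: [-1.815, -2.564, 0.0]
force: [-0.1, -0.2, 0.6]
opening: 0.0002
gripper_force: 0.0
```

Run:
```python
from h import *
s=read_state(); im,d,p=shot('wrist','w3'); print(s['tool_pos'],s['opening'],s['t'],s['dq'].round(3))
z=load('w3')
r=cent(z,(0,150,90),(9,255,255),(250,180,400,290)); y=cent(z,(22,130,100),(38,255,255),(250,180,400,290)); g=cent(z,(50,150,150),(70,255,255),(380,200,460,290))
print(r,y,g); print(ray(z,r[1],r[2],.128),ray(z,g[1],g[2],.128))
plan([.446,.219,.405],RD)
```

```text
[0.44545562 0.21998807 0.40564938] 0.00018922010627893876 1.575 [ 0.    -0.     0.    -0.001  0.001 -0.001]
(1102, np.float64(319.0263157894737), np.float64(247.1361161524501), array([0.4468, 0.2206, 0.1322])) (1458, np.float64(319.1625514403292), np.float64(241.52537722908093), array([0.4452, 0.2252, 0.1221])) (134, np.float64(423.2014925373134), np.float64(246.1044776119403), array([0.5223, 0.2495, 0.1302]))
[0.44728707 0.21933051 0.128     ] [0.52574195 0.24787566 0.128     ]
shift [-0.0011  0.0002  0.0007] turn [-0.0001 -0.0002  0.0024] t 1.625
```

Emit:
{"method": "carry_out", "body": {
  "targets": [
    {"hand": 0,"x": 0,"y": 0.001,"z": 0.03,"ax": 0,"ay": 0,"az": 0},
    {"hand": 0,"x": 0,"y": 0.001,"z": 0.06,"ax": 0,"ay": 0,"az": 0},
    {"hand": 0,"x": 0,"y": 0.001,"z": 0.08,"ax": 0,"ay": 0,"az": 0},
    {"hand": 0,"x": 0,"y": 0.001,"z": 0.085,"ax": 0,"ay": 0,"az": 0},
    {"hand": 0,"x": 0,"y": 0.001,"z": 0.089,"ax": 0,"ay": 0,"az": 0},
    {"hand": 0,"x": 0,"y": 0.001,"z": 0.092,"ax": 0,"ay": 0,"az": 0},
    {"hand": 0,"x": 0,"y": 0.001,"z": 0.094,"ax": 0,"ay": 0,"az": 0},
    {"hand": 0,"x": 0,"y": 0.001,"z": 0.094,"ax": 0,"ay": 0,"az": 0}
  ]
}}

```text
t: 2.62
tool_pos: [0.4473, 0.2196, 0.3125]
orientation: [1.819, 2.561, 0.002]
force: [-2.7, 1.6, 5.2]
opening: 0.0004
gripper_force: 2.4
```

Emit:
{"method": "carry_out", "body": {
  "targets": [
    {"hand": 0,"x": 0,"y": 0,"z": 0.0015,"ax": 0,"ay": 0,"az": 0},
    {"hand": 0,"x": 0,"y": 0,"z": 0.003,"ax": 0,"ay": 0,"az": 0},
    {"hand": 0,"x": 0,"y": 0,"z": 0.003,"ax": 0,"ay": 0,"az": 0}
  ]
}}

```text
t: 3.0
tool_pos: [0.4474, 0.2196, 0.312]
orientation: [1.818, 2.561, 0.003]
force: [-12.8, -1.5, 25.7]
opening: 0.0006
gripper_force: 12.8
```

Run:
```python
from h import *
s=read_state(); print(s['force'],s['wrist_torque'],s['tool_pos'])
im,d,p=shot('wrist','w4'); im2,_,_=shot('scene','s4')
a=cv2.resize(im2[190:320,300:460],(800,600)[::1],interpolation=cv2.INTER_CUBIC)
b=cv2.resize(im[200:400,180:460],(800,571))
cv2.imwrite('pics/c4.png',np.vstack([cv2.resize(a,(400,325)),cv2.resize(b,(400,275))]))
```

```text
[-12.7981056   -1.54022778  25.72820806] [-0.40783128  2.39865644 -0.01173496] [0.44737795 0.21961283 0.31200569]
```

View pics/c4.png

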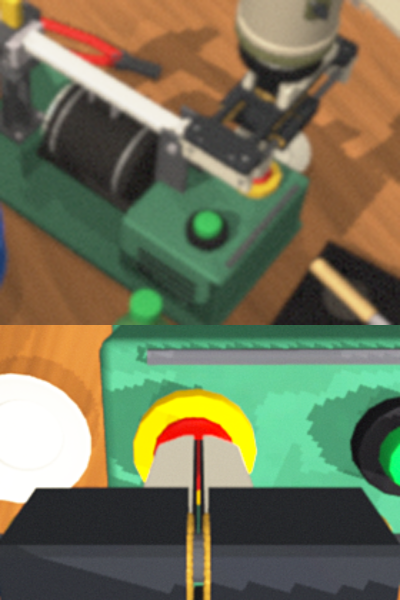

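Run:
```python
from h import *
for f in('w3','w4'):
    z=load(f); h=cv2.cvtColor(z['im'],cv2.COLOR_BGR2HSV)
    for n,lo,hi in(('red',(0,150,90),(9,255,255)),('yel',(22,130,100),(38,255,255)),('hous',(65,60,50),(90,255,255))):
        m=cv2.erode(cv2.inRange(h,lo,hi),np.ones((3,3))); m[:,:230]=0;m[:,400:]=0;m[:180]=0;m[320:]=0
        v,u=np.nonzero(m); P=np.array([pt(z,a,b) for a,b in zip(u,v)]); k=(P[:,2]>.09)&(P[:,2]<.15); P=P[k]
        print(f,n,k.sum(),np.percentile(P[:,2],[5,50,95]).round(4),P.mean(0).round(4))
```

```text
w3 red 948 [0.1311 0.1323 0.1334] [0.4469 0.2205 0.1323]
w3 yel 1061 [0.1209 0.1222 0.1234] [0.446  0.2232 0.1222]
w3 hous 8745 [0.107  0.1102 0.1114] [0.4716 0.2232 0.1098]
w4 red 372 [0.1248 0.1258 0.127 ] [0.4434 0.2295 0.1258]
w4 yel 1881 [0.1182 0.1221 0.1232] [0.4424 0.2305 0.1218]
w4 hous 9408 [0.1017 0.1101 0.1112] [0.4497 0.2392 0.1091]
```

The button's height fell from 0.132 to 0.126 m relative to a fixed collar, and the force rose steeply, so it's fully down. Next I'll lift off and cross to above the tab.

Emit:
{"method": "carry_out", "body": {
  "targets": [
    {"hand": 0,"x": 0,"y": 0,"z": -0.02,"ax": 0,"ay": 0,"az": 0},
    {"hand": 0,"x": 0,"y": 0,"z": -0.06,"ax": 0,"ay": 0,"az": 0},
    {"hand": 0,"x": 0,"y": 0,"z": -0.105,"ax": 0,"ay": 0,"az": 0},
    {"hand": 0,"x": 0,"y": 0,"z": -0.14,"ax": 0,"ay": 0,"az": 0},
    {"hand": 20,"x": -0.05,"y": 0.008,"z": -0.14,"ax": 0,"ay": 0,"az": 0},
    {"hand": 40,"x": -0.105,"y": 0.016,"z": -0.14,"ax": 0,"ay": 0,"az": 0},
    {"hand": 60,"x": -0.16,"y": 0.024,"z": -0.14,"ax": 0,"ay": 0,"az": 0},
    {"hand": 60,"x": -0.21,"y": 0.032,"z": -0.14,"ax": 0,"ay": 0,"az": 0}
  ]
}}

```text
t: 4.1
tool_pos: [0.5472, 0.0295, 0.4487]
orientation: [1.819, 2.56, -0.0]
force: [0.0, 0.1, -0.1]
opening: 0.0359
gripper_force: 0.0
```

Emit:
{"method": "carry_out", "body": {
  "targets": [
    {"hand": 60,"x": -0.045,"y": 0.007,"z": 0,"ax": 0,"ay": 0,"az": 0},
    {"hand": 60,"x": -0.07,"y": 0.01,"z": 0,"ax": 0,"ay": 0,"az": 0},
    {"hand": 60,"x": -0.07,"y": 0.01,"z": 0,"ax": 0,"ay": 0,"az": 0},
    {"hand": 60,"x": -0.07,"y": 0.01,"z": 0,"ax": 0,"ay": 0,"az": 0},
    {"hand": 60,"x": -0.07,"y": 0.01,"z": 0,"ax": 0,"ay": 0,"az": 0}
  ]
}}

```text
t: 4.72
tool_pos: [0.5787, -0.03, 0.4489]
orientation: [1.817, 2.563, 0.0]
force: [0.5, -0.5, 0.0]
opening: 0.0557
gripper_force: 0.0
```

Run:
```python
from h import *
s=read_state(); im,d,p=shot('wrist','w5'); print(s['tool_pos'],s['orientation'],s['opening'],s['t'],s['dq'].round(3))
z=load('w5'); h=cv2.cvtColor(im,cv2.COLOR_BGR2HSV)
m=cv2.erode(cv2.inRange(h,(20,130,100),(38,255,255)),np.ones((3,3)))
v,u=np.nonzero(m); P=np.array([pt(z,a,b) for a,b in zip(u,v)]); k=(P[:,2]>.18)&(P[:,2]<.24); P=P[k]
print(len(P),np.percentile(P,[2,50,98],axis=0).round(4)); T=P[P[:,2]>np.percentile(P[:,2],90)-.003]; print(len(T),T.mean(0),u[k].mean(),v[k].mean())
q=T-T.mean(0); print('ext x',np.percentile(q@EX,[2,98]),'y',np.percentile(q@EY,[2,98]))
im,d,p=shot('scene','s5'); print(cent(load('s5'),(0,150,90),(6,255,255),(385,240,420,275)))
plan([.579,-.031,.4486],RD)
```

```text
[ 0.57873305 -0.02996084  0.44892414] [1.81664422e+00 2.56302313e+00 4.03312556e-04] 0.05573174217027124 4.725 [-0.001 -0.002 -0.003 -0.001 -0.001 -0.   ]
704 [[ 0.5726 -0.0421  0.1925]
 [ 0.5791 -0.0268  0.2227]
 [ 0.5865 -0.0199  0.2245]]
510 [ 0.5800744  -0.03108255  0.22300385] 318.1306818181818 264.0511363636364
ext x [-0.00467673  0.00514978] y [-0.01131848  0.01004872]
(96, np.float64(402.5729166666667), np.float64(256.9895833333333), array([0.4494, 0.2236, 0.131 ]))
shift [-0.0009 -0.0001  0.0004] turn [0.0003 0.0001 0.0015] t 4.825
```

View pics/w5.png

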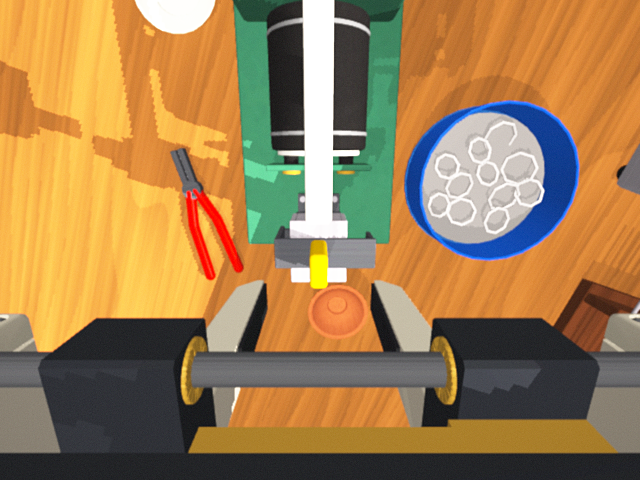

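Tab centre is at pixel (318,264), giving a tab top of (0.580, -0.031, 0.223), which matches the 223 mm expected. The red button is back up at 0.131 m. Now I'll descend around the tab and grip it.

Emit:
{"method": "carry_out", "body": {
  "newtons": 45,
  "targets": [
    {"hand": 60,"x": -0.001,"y": 0.001,"z": 0.03,"ax": 0,"ay": 0,"az": 0},
    {"hand": 60,"x": -0.001,"y": 0.001,"z": 0.055,"ax": 0,"ay": 0,"az": 0},
    {"hand": 60,"x": -0.001,"y": 0.001,"z": 0.07,"ax": 0,"ay": 0,"az": 0},
    {"hand": 60,"x": -0.001,"y": 0.001,"z": 0.0735,"ax": 0,"ay": 0,"az": 0},
    {"hand": 60,"x": -0.001,"y": 0.001,"z": 0.0735,"ax": 0,"ay": 0,"az": 0},
    {"hand": 60,"x": -0.001,"y": 0.001,"z": 0.0735,"ax": 0,"ay": 0,"az": 0}
  ]
}}

```text
t: 5.58
tool_pos: [0.5807, -0.0319, 0.3766]
orientation: [1.818, 2.56, 0.001]
force: [-1.4, 0.2, 0.4]
opening: 0.0559
gripper_force: 0.0
```

Emit:
{"method": "carry_out", "body": {
  "newtons": 45,
  "targets": [
    {"hand": 20,"x": 0,"y": 0,"z": 0,"ax": 0,"ay": 0,"az": 0},
    {"hand": 20,"x": 0,"y": 0,"z": 0,"ax": 0,"ay": 0,"az": 0},
    {"hand": 5,"x": 0,"y": 0,"z": 0,"ax": 0,"ay": 0,"az": 0},
    {"hand": 0,"x": 0,"y": 0,"z": 0,"ax": 0,"ay": 0,"az": 0},
    {"hand": 0,"x": 0,"y": 0,"z": 0,"ax": 0,"ay": 0,"az": 0},
    {"hand": 0,"x": 0,"y": 0,"z": 0,"ax": 0,"ay": 0,"az": 0},
    {"hand": 0,"x": 0,"y": 0,"z": 0,"ax": 0,"ay": 0,"az": 0},
    {"hand": 0,"x": 0,"y": 0,"z": 0,"ax": 0,"ay": 0,"az": 0}
  ]
}}

```text
t: 6.58
tool_pos: [0.5798, -0.0321, 0.3752]
orientation: [-1.818, -2.56, 0.002]
force: [-6.1, -1.2, 2.8]
opening: 0.0116
gripper_force: 45.0
```

Emit:
{"method": "carry_out", "body": {
  "targets": [
    {"hand": 0,"x": 0,"y": -0.003,"z": 0,"ax": 0,"ay": 0,"az": 0},
    {"hand": 0,"x": 0,"y": -0.006,"z": 0,"ax": 0,"ay": 0,"az": 0},
    {"hand": 0,"x": 0,"y": -0.009,"z": 0,"ax": 0,"ay": 0,"az": 0},
    {"hand": 0,"x": 0,"y": -0.012,"z": 0,"ax": 0,"ay": 0,"az": 0},
    {"hand": 0,"x": 0,"y": -0.012,"z": 0,"ax": 0,"ay": 0,"az": 0},
    {"hand": 0,"x": 0,"y": -0.012,"z": 0,"ax": 0,"ay": 0,"az": 0}
  ]
}}

```text
t: 7.32
tool_pos: [0.5696, -0.0355, 0.3755]
orientation: [1.817, 2.56, 0.004]
force: [7.4, 2.4, -4.7]
opening: 0.0114
gripper_force: 45.0
```

Run:
```python
from h import *
s=read_state(); im,d,p=shot('wrist','w6'); P=s['tool_pos']; print(P,s['force'],s['wrist_torque'])
print('moved along EX',(P-np.array([.5798,-.0321,.3752]))@EX)
cv2.imwrite('pics/c6.png',cv2.resize(im[180:330,220:420],(600,450),interpolation=cv2.INTER_CUBIC))
```

```text
[ 0.56963012 -0.03545101  0.37545353] [ 7.43378501  2.3680206  -4.65597972] [ 0.28108989 -1.4314845   0.01558724]
moved along EX -0.010706066557678626
```

View pics/c6.png

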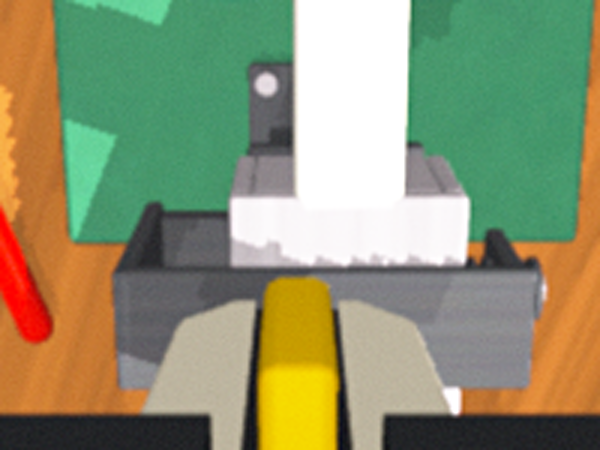

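The crop shows the yoke shifted left under the gripped tab, so the latch is drawn. I'll pull it a bit further for margin.

Emit:
{"method": "carry_out", "body": {
  "targets": [
    {"hand": 0,"x": 0,"y": -0.001,"z": 0,"ax": 0,"ay": 0,"az": 0},
    {"hand": 0,"x": 0,"y": -0.0015,"z": 0,"ax": 0,"ay": 0,"az": 0},
    {"hand": 0,"x": 0,"y": -0.0015,"z": 0,"ax": 0,"ay": 0,"az": 0}
  ]
}}

```text
t: 7.75
tool_pos: [0.5683, -0.0359, 0.3755]
orientation: [1.817, 2.56, 0.004]
force: [8.2, 2.8, -3.7]
opening: 0.012
gripper_force: 45.0
```

Run:
```python
from h import *
s=read_state(); P=s['tool_pos']; print(P,s['force'],s['t'],'moved along EX',(P-np.array([.5798,-.0321,.3752]))@EX)
# arc: tool rigid with arm, rotating about hinge axis. hinge at tab + .220*EY (tumbler y), z .173
R0=R.from_rotvec(s['orientation']).as_matrix()
tab=np.array([.580,-.031]); H=np.array([*(tab+.220*EY[:2]),.173]); print('H',H)
for a in np.arange(.06,.49,.06).tolist()+[.47]:
    # free end rises: rotation about EX by -a (y=-220 end goes up)
    Q=R.from_rotvec(-a*EX); Pn=H+Q.apply(P-H); print(round(a,2),(R0.T@(Pn-P)).round(4),R.from_matrix(R0.T@Q.as_matrix()@R0).as_rotvec().round(3),Pn.round(3))
```

```text
[ 0.5682992  -0.03593371  0.37551165] [ 8.21543472  2.79302564 -3.70534937] 7.75 moved along EX -0.012121712174921783
H [0.50746305 0.17669784 0.173     ]
0.06 [ 0.0125  0.0001 -0.0129] [ 0.   -0.06 -0.  ] [ 0.564 -0.024  0.388]
0.12 [ 0.0258  0.0001 -0.025 ] [ 0.   -0.12 -0.  ] [ 0.56  -0.012  0.4  ]
0.18 [ 0.0398  0.0001 -0.0363] [ 0.    -0.18  -0.001] [0.555 0.002 0.412]
0.24 [ 0.0544  0.0002 -0.0467] [ 0.    -0.24  -0.001] [0.55  0.015 0.422]
0.3 [ 0.0697  0.0002 -0.0562] [ 0.    -0.3   -0.001] [0.545 0.03  0.432]
0.36 [ 0.0855  0.0003 -0.0648] [ 0.    -0.36  -0.001] [0.54  0.045 0.44 ]
0.42 [ 0.1017  0.0003 -0.0725] [ 0.    -0.42  -0.002] [0.535 0.06  0.448]
0.48 [ 0.1184  0.0003 -0.0791] [ 0.    -0.48  -0.002] [0.529 0.076 0.455]
0.47 [ 0.1156  0.0003 -0.0781] [ 0.    -0.47  -0.002] [0.53  0.073 0.454]
```

Emit:
{"method": "carry_out", "body": {
  "targets": [
    {"hand": 0,"x": 0.0062,"y": 0,"z": -0.0066,"ax": 0,"ay": -0.03,"az": 0},
    {"hand": 0,"x": 0.0125,"y": 0,"z": -0.0129,"ax": 0,"ay": -0.06,"az": 0},
    {"hand": 0,"x": 0.0191,"y": 0,"z": -0.0191,"ax": 0,"ay": -0.09,"az": 0},
    {"hand": 0,"x": 0.0258,"y": 0,"z": -0.025,"ax": 0,"ay": -0.12,"az": 0},
    {"hand": 0,"x": 0.0258,"y": 0,"z": -0.025,"ax": 0,"ay": -0.12,"az": 0}
  ]
}}

```text
t: 8.38
tool_pos: [0.5598, -0.0111, 0.4012]
orientation: [1.757, 2.478, -0.102]
force: [8.8, 1.6, -4.6]
opening: 0.0118
gripper_force: 45.0
```

Run:
```python
from h import *
s=read_state(); P=s['tool_pos']; print(P,s['force'],s['wrist_torque'])
im,d,p=shot('scene','s7'); cv2.imwrite('pics/c7.png',cv2.resize(im[150:320,230:440],(735,595),interpolation=cv2.INTER_CUBIC))
```

```text
[ 0.5597976  -0.01113576  0.40118228] [ 8.75940006  1.63020018 -4.58764335] [ 0.10165028 -1.49209662  0.19778616]
```

View pics/c7.png

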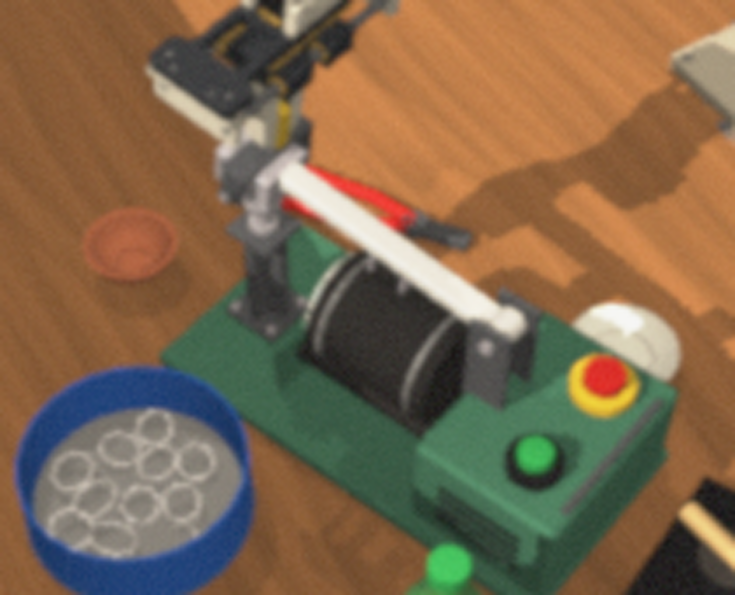

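The ball now shows under the raised cap at crop (262,205), so the latch is free. I'll carry on along the arc to 0.47 rad.

Emit:
{"method": "carry_out", "body": {
  "targets": [
    {"hand": 0,"x": 0.0103,"y": 0,"z": -0.0108,"ax": 0,"ay": -0.05,"az": 0},
    {"hand": 0,"x": 0.0213,"y": 0,"z": -0.0211,"ax": 0,"ay": -0.1,"az": 0},
    {"hand": 0,"x": 0.0327,"y": 0,"z": -0.0308,"ax": 0,"ay": -0.15,"az": 0},
    {"hand": 0,"x": 0.0446,"y": 0,"z": -0.0399,"ax": 0,"ay": -0.2,"az": 0},
    {"hand": 0,"x": 0.057,"y": 0,"z": -0.0484,"ax": 0,"ay": -0.25,"az": 0},
    {"hand": 0,"x": 0.0697,"y": 0,"z": -0.0562,"ax": 0,"ay": -0.3,"az": 0},
    {"hand": 0,"x": 0.0828,"y": 0,"z": -0.0634,"ax": 0,"ay": -0.35,"az": 0},
    {"hand": 0,"x": 0.0828,"y": 0,"z": -0.0634,"ax": 0,"ay": -0.35,"az": 0}
  ]
}}

```text
t: 9.43
tool_pos: [0.53, 0.0739, 0.4542]
orientation: [1.578, 2.227, -0.375]
force: [9.3, -0.4, -3.8]
opening: 0.0119
gripper_force: 45.0
```

Emit:
{"method": "carry_out", "body": {
  "targets": [
    {"hand": 0,"x": 0,"y": 0,"z": 0,"ax": 0,"ay": 0,"az": 0},
    {"hand": 0,"x": 0,"y": 0,"z": 0,"ax": 0,"ay": 0,"az": 0},
    {"hand": 0,"x": 0,"y": 0,"z": 0,"ax": 0,"ay": 0,"az": 0},
    {"hand": 0,"x": 0,"y": 0,"z": 0,"ax": 0,"ay": 0,"az": 0}
  ]
}}

```text
t: 9.93
tool_pos: [0.5301, 0.0731, 0.4535]
orientation: [1.58, 2.228, -0.375]
force: [8.9, 0.7, -4.2]
opening: 0.0116
gripper_force: 45.0
```

Run:
```python
from h import *
s=read_state(); P=s['tool_pos']; Rm=R.from_rotvec(s['orientation']).as_matrix(); print(P,s['force'],s['opening'],s['t'])
H=np.array([.5075,.1767,.173]); g=P+Rm@[0,0,.167]; r=g-H; y=-r@EY; zz=r[2]
a=np.arctan2(zz,y)-np.arctan2(.035,.220); print('tilt',np.arccos(-Rm[2,2]),'angle',a,'radius',np.hypot(y,zz),'rise',.220*np.sin(a)*1e3-16*(1-np.cos(a)))
im,d,p=shot('scene','s8'); cv2.imwrite('pics/c8.png',cv2.resize(im[120:320,230:440],(630,600),interpolation=cv2.INTER_CUBIC))
```

```text
[0.53012573 0.07312113 0.45348311] [ 8.91972057  0.68225721 -4.16991848] 0.011646101760549693 9.925
tilt 0.4701606593291281 angle 0.4711701739434455 radius 0.22370602417628913 rise 98.12104186582907
```

View pics/c8.png

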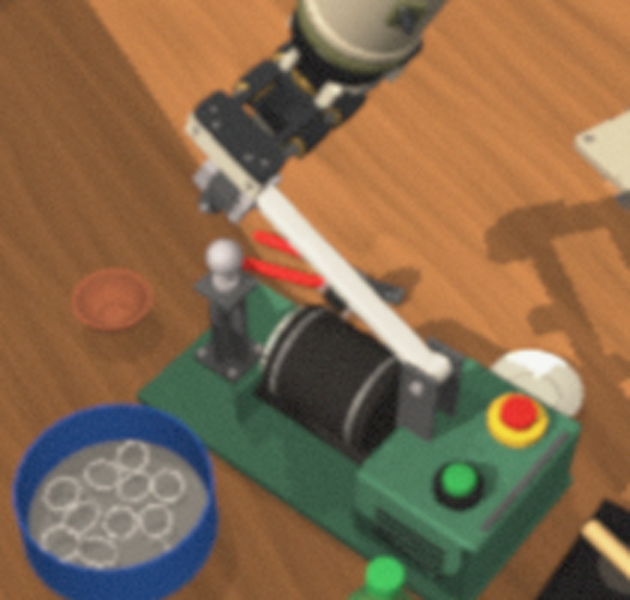

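The ball stands bare at crop (223,255), with the cap held well above it. The arm angle is 0.47 rad, a rise of about 98 mm. The barrel is still on its rollers, the red button is up, and nothing else has moved, so I'm handing in.

```bash
python3 -c "
from plant import robot
print(robot.close_job())"
```

```text
the job is handed in; nothing more can be done
None
```

The job is handed in: I pressed the red stop button fully and it came back up, then pulled the latch, and the hold-down arm is still held with its free end about 98 mm above the ball; the green button was not pressed, and the barrel and the bench items in view are where they were.

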